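Hold the centrifuge lid at its balance point for the new stay

ROBOT

A 6-joint arm with a two-finger parallel gripper is mounted at the origin on the work surface. World frame = base frame: x ahead of the robot, y to its left, z up, the work surface at z = 0. Lengths are in m, angles in degrees, forces in N, time in s.
With the tool pointing down it reaches from about 0.3 to 0.75 m from the base axis. Payload 8.5 kg.
Tool frame: the origin (TCP) lies at the very end of the fingers, on their centre line; the grasp point (between the pads) lies 19 mm behind it (env.tcp_to_grasp is the distance from the TCP to the grasp point, in m); z points along the fingers, y is the line along which they close (so a half turn about z gives the same grasp; the last joint's range is limited). The gripper opens to 85 mm and grips with 20 to 120 N. Pads are 22 mm wide; open, the fingers measure 114 mm over their backs; the gripper's body (76 mm by 85 mm) begins 54 mm behind the grasp point. The pads swing forward as they close: fully open they stand 13 mm farther back than shut.
Start: joints at [51.664, 21.807, 74.336, -0, 83.858, -12.336], TCP at [0.241, 0.494, 0.231] pointing down, gripper open.
Joint ranges: [-178.18, 178.18], [-50.72, 133.34], [12.68, 142.11], [-81.47, 261.47], [9.98, 163.14], [-165.26, 165.26]. Speed limits (degrees/s): [136.94, 136.94, 180, 180, 180, 180].

INTERFACE

Orientations are given as a 3x3 rotation matrix whose columns are the frame's x, y, z axes.
In Python, from rig import status, get_image, env gives the robot as it stands.
- The arm moves only by the shell command python3 -m handwheel 'ROWS' [FORCE]. ROWS is text: rows parted by semicolons, each of 7 numbers parted by spaces: the shift along the world's x, y, z in cm, then the turn, a rotation vector about the world's x, y, z in degrees, then the opening, from 0 (shut) to 1 (fully open). In form: dx dy dz wx wy wz gripper; .... A call has 1 to 8 rows; each row is the pose to reach, as a shift and turn from the pose commanded when the call began; what a row does not reach only later rows make up. A row lasts 1/12 s, in which the tool goes at most 41.7 mm and 7.16 degrees, less where a joint would pass 70% of its speed; a pose out of reach is approached as far as the arm can. A call with a gripper value outside its range is refused whole. The fingers move at their own pace and stop on an object; FORCE is the grip in N (left out, the last holds). Time passes only in rows, so rows that repeat a pose let the fingers close. It gives the time, the measured TCP pose, the force, the opening and the grip force at its end, in the units of the state.
- status.observe(): the state, without advancing time (a new reading comes with each control period).
- get_image(name): name is "side" or "top" or "wrist"; returns a dict with "color" (384x512x3 uint8, red, green, blue), "vertical_fov" (degrees; the focal length in pixels is half the picture's height over the tangent of half this angle, whatever the lens; pixels are square), "cx", "cy" (the principal point, pixels), "k1" (the pictures are not rectified: a ray, as slopes to the right and down, at radius r is drawn at 1 + k1 r^2 times it, then the intrinsics apply), "xyz" and "orientation" of the camera in the world. Camera axes: x right, y down, z forward; pixel columns grow to the right and rows downward; lengths in m; the calibration is good to about 2 mm. A picture is of the moment at which its call begins. There is no depth.
- env.close_job(): hands the job in; it is judged then, once.
The state is a dict: "time_s": time; "q": joint angles; "qvel": joint speeds; "joint_efforts": joint torques, N m; "position": TCP position; "tool_rot": TCP orientation; "ft_force": force on the tool from outside, world axes, zero at the start; "wrist_torque": the same for the moment, N m; "grip_width": finger opening in m; "gripper_force": force on a finger pad.
Only numpy, scipy, OpenCV 4.12 (cv2) and the standard library are available. Lean on these libraries where they do the work, as an engineer would, in place of code of your own. Each camera call takes 0.05 s, during which the arm holds its last target. There are 200 camera calls.

TASK

The lid stay of the bench centrifuge has been taken off for replacement, so nothing holds the lid up. Move the folded warning sign off the lid and hang it astride the middle of the bench rail, then raise the lid by its bar handle to the balance point, just short of upright, where it tends to fall neither shut nor over backwards, and finish there still gripping the handle and holding the lid steady, so that a colleague can clip on the new stay. Do not let the lid drop shut or go over backwards, and leave everything else on the bench where it is.

Things in the scene. Friction and masses are not known exactly. Their poses are not given: they have to be found in the camera images.
- sign_fin (a point): centre of the 10 mm thick, 30 mm high, 130 mm long upright fin along the ridge of the folded sign, a stiff white plastic tent (about 160 g) standing on the closed lid. It is 15 mm below the sign's top and 97 mm above its feet. Axes: y along the ridge, x across (pinch the fin this way), z up. Hung astride the rail, this point stays 27 mm above the rod's centre line.
- sign: the same sign; origin at the centre of its footprint, level with its feet. Two sheets 4 mm thick, 90 mm long down the slope, 130 mm wide along the ridge, spread 20 degrees each from the vertical below the fin, to 72 mm apart at the feet. Either way round is the same.
- rail_mid (a point): middle of the bench rail, on the centre line of its level steel rod: 12 mm thick, 260 mm long, on two fixed posts, centre line 150 mm above the bench. y along the rod, x across it, z up. It stands left or right, on the other side from the centrifuge. A thin key tag hangs near one end; the middle is free.
- lid_hinge (a point): middle of the lid's hinge axis, fixed, 115 mm above the bench at the lid's rear. The centrifuge is a grey machine 240 mm wide and deep, deck 115 mm high, standing left or right of the bench's middle, turned up to 0.2 rad, its front and handle towards the robot. Axes: y along the hinge axis, x level from the handle side to the hinge, z up.
- lid_handle (a point): middle of the lid's handle bar: round aluminium rod 14 mm thick, 110 mm long, parallel to the hinge, 29 mm clear of the lid's front edge, free space below. With the lid closed it lies 228.5 mm in front of the hinge axis and 18 mm above it: 133 mm above the bench (343 mm at balance). Gripped across, it turns between the fingers, so a gripper pointing down can stay so all through the swing.
- lid (a joint): opening angle of the white lid (185 deep x 225 wide x 36 mm thick slab, 0.75 kg, top 153 mm above the bench when closed), rad: 0 closed, grows as the handle rises, stop at 1.9. Hinge nearly free. Its centre of mass lies 104.5 mm in front of and 20 mm above the hinge axis (closed), so it balances at 1.38, 11 degrees short of upright; below it falls shut, above over backwards.
- dropper_bottle: small white dropper bottle, 32 mm diameter, 75 mm tall, standing between the centrifuge and the rail; origin at the centre of its underside
- cassette_a: white test cassette 70 x 22 x 6 mm lying between the centrifuge and the rail; origin at the centre of its underside
- cassette_b: white test cassette 70 x 22 x 6 mm lying towards the robot; origin at the centre of its underside
- stay: the new lid stay, a thin gas strut 238 mm long and 16 mm high with black end sockets, lying flat towards the robot; origin under its middle
- screwdriver: screwdriver 180 mm long lying towards the robot; origin under its middle
Mind the look-alikes: they are no part of the job. Of the things shaped like the sign, the white one is meant.

How it is judged (in metres and radians):
On the way, in this order (a step that is already met when the one before it is completed fails the run):
1. the sign hangs astride the middle of the rail, let go and at rest (x of sign_fin in the frame of rail_mid between -0.02 and 0.02 m and y of sign_fin in the frame of rail_mid between -0.05 and 0.05 m and z of sign_fin in the frame of rail_mid between 0.017 and 0.036 m and angle between the y axis of sign_fin and the y axis of rail_mid, either way round below 0.2 rad and angle between sign_fin's own z axis and vertical below 0.35 rad and contact force between sign and the arm below 0.05 N and contact force between sign and the fingers below 0.05 N and linear speed of sign below 0.05 m/s), for 0.3 s.
2. the lid is held still in the gripper at its balance point (value of joint lid between 1.28 and 1.48 rad and velocity of joint lid between -0.08 and 0.08 rad/s and contact force between lid and the fingers above 0.5 N and distance between the grasp point and lid_handle below 0.06 m), for 0.4 s.
At the end, for the whole second after the job is handed in: The sign hangs let go astride the rail: fin 17-36 mm above the rod's centre line, within 20 mm across and 50 mm along of its middle, in line within 0.2 rad, upright within 0.35 rad. The lid is still, within 0.10 rad of its balance (1.38 rad), and the fingers still grip its handle (over 0.5 N) (all of step 1 and all of step 2); the arm keeps its last pose, push and grip.
It fails at once if the lid goes over backwards (past 1.7 rad) (value of joint lid above 1.7 rad).
It fails at once if the lid drops (closes faster than 4 rad/s) (velocity of joint lid below -4 rad/s).
It fails at once if a bystander on the bench is shifted or knocked over (more than 40 mm) (distance of any of dropper_bottle, cassette_a, cassette_b, stay, screwdriver from where it was at the start of the episode above 0.04 m).
It also fails if it takes over 64 s, if anything falls off the work surface, if the arm or the gripper's body presses on something with over 40 N, if the wrist force passes 120 N, or if a joint passes its speed limit or range.

## Working session

There is one attempt and no reset: what is moved stays moved. The work goes in short steps, Python scripts to look and compute and a shell command to move; the robot and the scene stay as the last step left them, time stands still between calls to the robot, and variables do not carry over. Pictures are saved under pics/ and viewed, at most 13 in all, crops included, and the job is handed in when it is done.

```bash
ls; mkdir -p pics; cat > h.py <<'E'
import numpy as np, cv2
from rig import status, get_image, env
def save(n,f):
    im=get_image(n); cv2.imwrite(f,im["color"][:,:,::-1]); np.save(f+'.npy',np.array([{k:v for k,v in im.items() if k!='color'}],dtype=object),allow_pickle=True); return im
def meta(f): return np.load(f+'.npy',allow_pickle=True)[0]
def K(m,h=384):
    f=h/2/np.tan(np.radians(m['vertical_fov'])/2); return np.array([[f,0,m['cx']],[0,f,m['cy']],[0,0,1.]]),np.array([m['k1'],0,0,0,0.])
def ray(m,u,v):
    k,d=K(m); p=cv2.undistortPoints(np.array([[[u,v]]],float),k,d)[0,0]
    return np.array(m['xyz']),np.array(m['orientation'])@np.array([p[0],p[1],1])
def atz(m,u,v,z):
    o,r=ray(m,u,v); return o+r*(z-o[2])/r[2]
def proj(m,P):
    k,d=K(m);R=np.array(m['orientation']);P=np.atleast_2d(P)
    c=(P-np.array(m['xyz']))@R
    return cv2.projectPoints(c,np.zeros(3),np.zeros(3),k,d)[0][:,0]
E
python3 - <<'E'
from h import *
for n in("top","side"):
    im=save(n,f'pics/{n}0.png'); print({k:v for k,v in im.items() if k!='color'})
a=status.observe();print(a)
E
```

```text
pics
{'vertical_fov': 49.16179369051422, 'cx': 254.90119816659256, 'cy': 193.61682166581113, 'k1': -0.06415328452891211, 'xyz': array([ 0.27793475, -0.01225052,  1.24255701]), 'orientation': array([[-0.01502682, -0.98092488,  0.19380552],
       [-0.9998706 ,  0.01362842, -0.00854686],
       [ 0.00574256, -0.19390887, -0.98100274]])}
{'vertical_fov': 47.953120232581306, 'cx': 255.10704767358556, 'cy': 184.70893586427374, 'k1': -0.01820004721651211, 'xyz': array([ 0.40491986, -0.68307996,  1.00162071]), 'orientation': array([[ 0.99703766, -0.04976779,  0.05864366],
       [-0.07578119, -0.76605311,  0.63829449],
       [ 0.01315765, -0.64084772, -0.76755526]])}
{'time_s': 0.1, 'q': array([ 5.16638423e+01,  2.18376895e+01,  7.43790489e+01,  2.21290867e-03,
        8.38586576e+01, -1.23366495e+01]), 'qvel': array([-0.00785238, -0.08601024, -0.17450616,  0.01079238, -0.01842858,
       -0.02072188]), 'joint_efforts': array([ 3.79822493e-03, -4.49220085e+01, -2.31655884e+01, -2.12886125e-04,
        3.71686940e-03, -2.17302409e-05]), 'position': array([0.24093533, 0.49412984, 0.23077629]), 'tool_rot': array([[-8.98795852e-01,  4.38366628e-01, -8.46345646e-04],
       [ 4.38367329e-01,  8.98795343e-01, -1.00836059e-03],
       [ 3.18659892e-04, -1.27732060e-03, -9.99999133e-01]]), 'ft_force': array([-0.65823519,  0.3559792 , -0.31451883]), 'wrist_torque': array([ 0.02152208,  0.01941014, -0.08531369]), 'gripper_force': 0.0, 'grip_width': 0.08552536767422092}
```

View pics/top0.png

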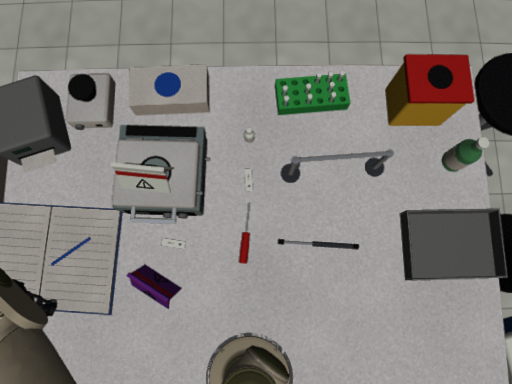

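View pics/side0.png

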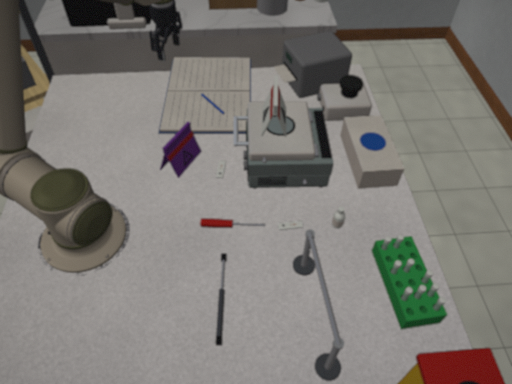

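The white sign stands on the lid at about (142,178) in the top view. The purple tent at (154,285) is the look-alike and is lying on the bench. The white one on the lid fits the description. The rail runs from (295,162) to (390,153), with its key tag near (388,153). I'll confirm with enlarged crops of the two.

```bash
python3 - <<'E'
from h import *
a=cv2.imread('pics/top0.png')[115:235,95:225]; b=cv2.imread('pics/side0.png')[75:195,225:340]
c=np.hstack([cv2.resize(a,(520,480),interpolation=2)[:, :],cv2.resize(b,(280,292),interpolation=2).copy() if 0 else np.zeros((480,0,3),np.uint8)])
cv2.imwrite('pics/c1.png',c)
cv2.imwrite('pics/c2.png',cv2.resize(b,(575,600),interpolation=2))
E
```

```text
(no output)
```

View pics/c1.png

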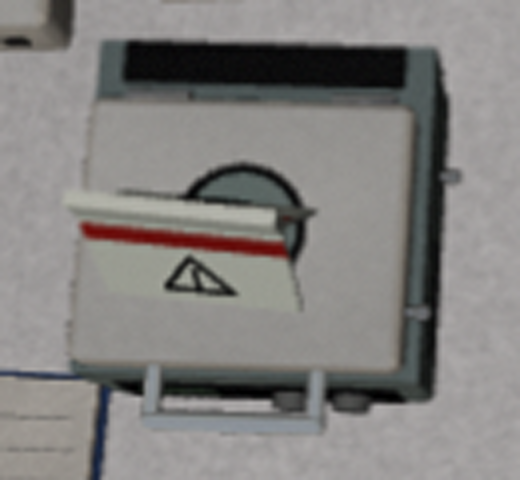

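View pics/c2.png

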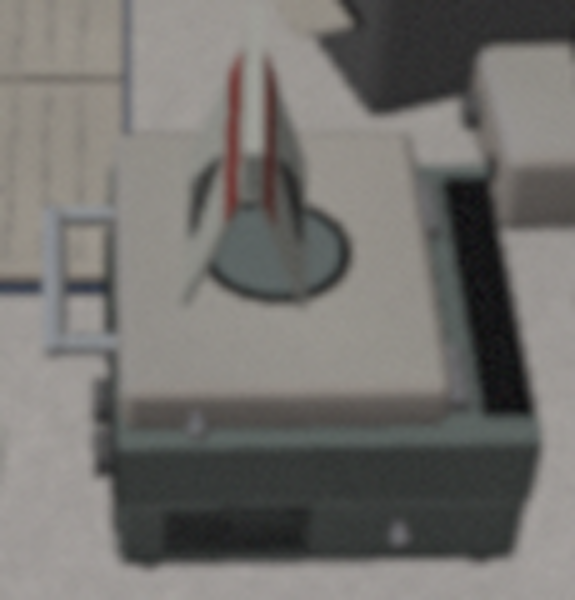

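The crop confirms the white sign with the red band. Fin top ends in crop pixels are about (67,200) and (276,217), and the handle bar runs (143,418) to (325,424). I'll measure these now.

```bash
python3 - <<'E'
from h import *
np.set_printoptions(precision=4,suppress=True)
t=meta('pics/top0.png');s=meta('pics/side0.png')
T=lambda u,v,z:atz(t,95+(u+.5)/4-.5,115+(v+.5)/4-.5,z)
def rep(n,A,B):
    d=A-B; print(n,A,B,'mid',(A+B)/2,'len',np.linalg.norm(d),'ang',np.degrees(np.arctan2(d[1],d[0])))
    p=proj(s,np.array([A,B,(A+B)/2])); print('  side',p.ravel(),' crop2',((p-[225,75])*5).ravel())
rep('fin',T(67,200,.265),T(276,217,.265))
rep('handle',T(143,413,.133),T(325,423,.133))
rep('lid rear top',T(98,102,.153),T(413,108,.153))
rep('lid front top',T(74,360,.153),T(398,370,.153))
rep('rail',atz(t,294,159,.15),atz(t,392,153,.15))
print('side rail',atz(s,310,233,.15),atz(s,338,342,.15))
# bystanders
for n,u,v in(('bottle',249,135),('cas_a',249,180),('cas_b',174,243),('purple',154,285)):print(n,atz(t,u,v,.0))
im=cv2.imread('pics/top0.png')[130:190,270:410];a=cv2.resize(im,None,fx=4,fy=4,interpolation=2)
im=cv2.imread('pics/side0.png')[215:384,280:380];b=cv2.resize(im,None,fx=2.2,fy=2.2,interpolation=2)
o=np.zeros((372,800,3),np.uint8);o[:240,:560]=a;o[:b.shape[0],565:565+b.shape[1]]=b[:372];cv2.imwrite('pics/c3.png',o)
E
```

```text
fin [0.5474 0.3257 0.265 ] [0.5348 0.198  0.265 ] mid [0.5411 0.2618 0.265 ] len 0.12830251236354104 ang 84.34957409945274
  side [274.9248  75.7113 275.2625 105.1573 275.0881  89.9137]  crop2 [249.6242   3.5564 251.3124 150.7864 250.4407  74.5685]
handle [0.4356 0.3122 0.133 ] [0.4274 0.1898 0.133 ] mid [0.4315 0.251  0.133 ] len 0.12271702295702082 ang 86.15170851955571
  side [236.4925 116.098  235.6677 144.8614 236.0926 130.0292]  crop2 [ 57.4625 205.49    53.3383 349.3072  55.4629 275.1462]
lid rear top [0.6472 0.3468 0.153 ] [0.6393 0.131  0.153 ] mid [0.6433 0.2389 0.153 ] len 0.21598942556887693 ang 87.88683489937722
  side [304.7914 100.8603 313.6813 151.4014 308.9937 124.7278]  crop2 [398.9571 129.3017 443.4063 382.0068 419.9685 248.639 ]
lid front top [0.4687 0.3539 0.153 ] [0.4592 0.1387 0.153 ] mid [0.4639 0.2463 0.153 ] len 0.2154728328455429 ang 87.46896087523893
  side [246.5377 101.587  248.0284 152.3533 247.2412 125.5562]  crop2 [107.6885 132.9349 115.1422 386.7665 111.2058 252.781 ]
rail [ 0.5876 -0.1288  0.15  ] [ 0.6017 -0.3979  0.15  ] mid [ 0.5946 -0.2634  0.15  ] len 0.26946724642353054 ang 92.98334992465463
  side [309.7605 232.206  338.0695 345.9857 322.6599 283.9929]  crop2 [ 423.8026  786.0301  565.3474 1354.9283  488.2993 1044.9645]
side rail [ 0.5878 -0.1311  0.15  ] [ 0.6031 -0.3901  0.15  ]
bottle [ 0.7093 -0.0075  0.    ]
cas_a [ 0.5658 -0.0058  0.    ]
cas_b [0.378  0.2182 0.    ]
purple [0.2566 0.2744 0.    ]
```

View pics/c3.png

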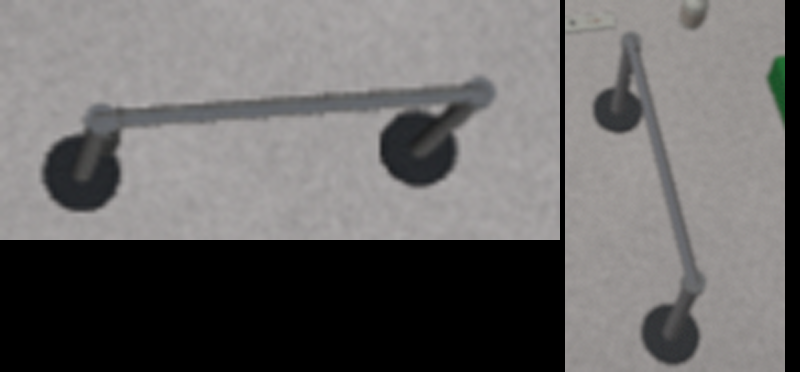

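Rail ends in the top view are about (295,160) and (390,153), consistent with the side view, so rail_mid ≈ (0.595, -0.261) at 3.1° off y. The fin is at (0.541, 0.262), length 128 of 130 mm. I'll move over the fin.

```bash
python3 -m handwheel '3 -2.3 1.5 0 0 -7 1;6 -4.6 3 0 0 -14 1;9 -6.9 4.5 0 0 -21 1;12 -9.2 6 0 0 -28 1;15 -11.5 7.5 0 0 -35 1;18 -13.8 8.5 0 0 -42 1;21 -16.1 9.9 0 0 -49 1;24 -18.4 9.9 0 0 -56 1' 40
python3 -m handwheel '3 -2.4 0 0 0 -6.8 0.6;6 -4.8 0 0 0 -13.6 0.6;6 -4.8 0 0 0 -13.6 0.6;6 -4.8 0 0 0 -13.6 0.6'
python3 - <<'E'
from h import *
im=save('wrist','pics/w0.png');print({k:v for k,v in im.items() if k!='color'})
a=status.observe();print(a['position'],a['tool_rot'],a['time_s'],a['ft_force'])
m=meta('pics/w0.png');print(proj(m,[[.5474,.3257,.265],[.5348,.198,.265],[.5411,.2618,.265]]))
E
```

```text
time_s: 0.77
position: [0.4827, 0.3091, 0.3328]
tool_rot: [[-0.133, 0.991, 0.004], [0.991, 0.133, 0.001], [0.001, 0.004, -1.0]]
ft_force: [0.9, 1.6, 1.5]
grip_width: 0.0853
gripper_force: 0.0
time_s: 1.1
position: [0.5422, 0.261, 0.3291]
tool_rot: [[0.1, 0.995, -0.002], [0.995, -0.1, -0.0], [-0.001, -0.002, -1.0]]
ft_force: [-0.3, 1.3, 0.2]
grip_width: 0.0511
gripper_force: 0.0
{'vertical_fov': 60.14093578270331, 'cx': 256.65452235057694, 'cy': 191.84160827070656, 'k1': -0.04867020252766713, 'xyz': array([0.54932943, 0.32610202, 0.47226907]), 'orientation': array([[ 0.9947733 , -0.09777464, -0.0294312 ],
       [-0.10206392, -0.96062598, -0.25841959],
       [-0.0030055 ,  0.26007277, -0.96558434]])}
[0.54119658 0.26205844 0.32971169] [[ 9.76034323e-02  9.95224488e-01 -1.33727591e-03]
 [ 9.95225375e-01 -9.76035486e-02 -2.18383995e-05]
 [-1.52256984e-04 -1.32875942e-03 -9.99999106e-01]] 1.15 [-0.543968    0.20377228  0.45155336]
[[254.5833031  103.85282384]
 [255.58646968 291.55216675]
 [255.12559118 205.08970019]]
```

View pics/w0.png

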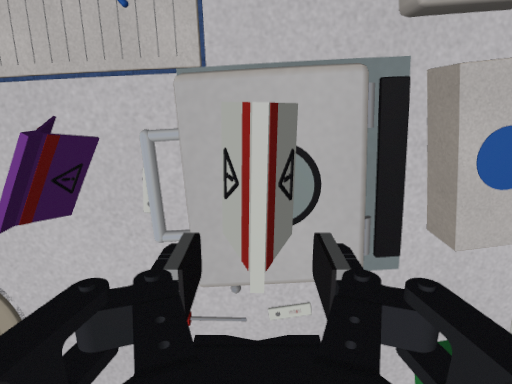

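The wrist view shows the fin top from (260,102) to (257,292), 2 mm and about 1° off the prediction. The handle bar runs (148,132) to (158,240). I'll descend and pinch.

```bash
python3 -m handwheel '0.2 0 -3 0 0 -0.8 0.5;0.2 0 -6 0 0 -0.8 0.5;0.2 0 -8 0 0 -0.8 0.5;0.2 0 -9.2 0 0 -0.8 0.5;0.2 0 -9.2 0 0 -0.8 0.3;0.2 0 -9.2 0 0 -0.8 0;0.2 0 -9.2 0 0 -0.8 0;0.2 0 -9.2 0 0 -0.8 0' 40
python3 -m handwheel '0 0 0 0 0 0 0;0 0 0 0 0 0 0;0 0 0 0 0 0 0'
python3 - <<'E'
from h import *
m=meta('pics/w0.png')
for z in(.133,.140):print(atz(m,147,132,z),atz(m,159,240,z))
print(atz(m,153,186,.14))
E
```

```text
time_s: 1.82
position: [0.5431, 0.2629, 0.2397]
tool_rot: [[0.111, 0.994, 0.002], [0.994, -0.111, 0.001], [0.001, 0.002, -1.0]]
ft_force: [-0.2, 1.7, 1.0]
grip_width: 0.0094
gripper_force: 44.6
time_s: 2.07
position: [0.5433, 0.2628, 0.2396]
tool_rot: [[0.111, 0.994, 0.002], [0.994, -0.111, 0.001], [0.002, 0.002, -1.0]]
ft_force: [-1.3, 2.9, 5.4]
grip_width: 0.0089
gripper_force: 45.3
[0.43434719 0.30938504 0.133     ] [0.42551098 0.19121275 0.133     ]
[0.43671957 0.30972996 0.14      ] [0.42806567 0.19399587 0.14      ]
[0.43272165 0.25433142 0.14      ]
```

```bash
python3 -m handwheel '0 0 1.5 0 0 0 0;0 0 4 0 0 0 0;0 0 7 0 0 0 0;0.1 -1 9.5 0 0 0 0;0.3 -3 10.5 0 0 0.5 0;0.6 -6 11 0 0 1 0;0.9 -9 11 0 0 1.6 0;1.2 -12 11 0 0 2.2 0' 60
python3 -m handwheel '0.3 -3 0 0 0 0.6 0;0.6 -6 0 0 0 1.2 0;0.9 -9 0 0 0 1.8 0;1.2 -12 0 0 0 2.4 0;1.5 -15 0 0 0 3 0;1.8 -18 0 0 0 3.6 0;2.1 -21 0 0 0 4.2 0;2.4 -24 0 0 0 4.8 0'
python3 -m handwheel '0.3 -3 0 0 0 0.5 0;0.6 -6 0 0 0 1 0;0.9 -9 0 0 0 1.5 0;1.2 -12 0 0 0 2 0;1.4 -14.5 0 0 0 2.5 0;1.6 -16 0 0 0 2.5 0;1.6 -16.4 0 0 0 2.5 0;1.6 -16.4 0 0 0 2.5 0'
python3 - <<'E'
from h import *
save('wrist','pics/w1.png');save('side','pics/s1.png')
a=status.observe();print(a['position'],a['tool_rot'][:,1],a['time_s'],a['grip_width'])
m=meta('pics/w1.png');print(proj(m,[[.5878,-.131,.15],[.602,-.392,.15],[.595,-.261,.15]]))
w=cv2.imread('pics/w1.png');s=cv2.imread('pics/s1.png')[130:384,200:460]
o=np.zeros((384,777,3),np.uint8);o[:,:512]=w;o[:254,515:775]=s;cv2.imwrite('pics/v1.png',o)
E
```

```text
time_s: 2.73
position: [0.555, 0.141, 0.3485]
tool_rot: [[0.072, 0.997, 0.0], [0.997, -0.072, -0.0], [-0.0, 0.0, -1.0]]
ft_force: [1.2, 0.3, -1.8]
grip_width: 0.009
gripper_force: 59.9
time_s: 3.4
position: [0.5789, -0.0993, 0.3482]
tool_rot: [[-0.011, 1.0, -0.001], [1.0, 0.011, -0.0], [-0.0, -0.001, -1.0]]
ft_force: [0.2, 0.0, -1.9]
grip_width: 0.0091
gripper_force: 59.9
time_s: 4.07
position: [0.5949, -0.2626, 0.3475]
tool_rot: [[-0.052, 0.999, -0.001], [0.999, 0.052, 0.001], [0.001, -0.001, -1.0]]
ft_force: [0.6, 1.4, -1.4]
grip_width: 0.0087
gripper_force: 59.8
[ 0.59507416 -0.26075727  0.34846282] [ 9.98504576e-01  5.46681889e-02 -3.82847693e-05] 4.1667 0.008811266081155109
[[256.63151087  31.81894954]
 [257.49497937 279.01580027]
 [257.22693721 166.35437287]]
```

View pics/v1.png

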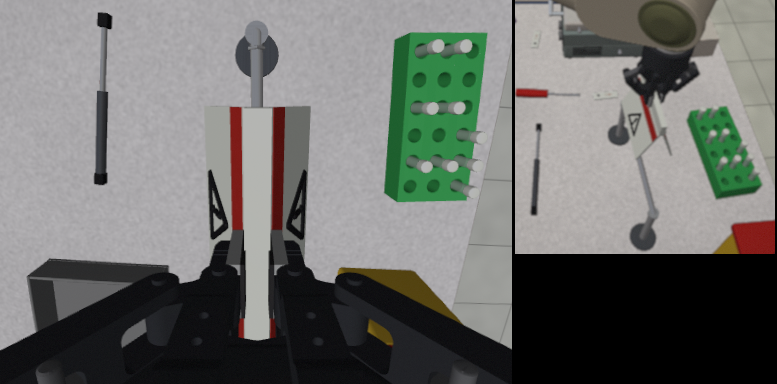

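The near rail end appears at (257,32), against a prediction of (256.6,31.8). The sign is square to the rail and clear above it, so I'm lowering.

```bash
python3 -m handwheel '0 0 -2 0 0 0 0;0 0 -5 0 0 0 0;0 0 -8 0 0 0 0;0 0 -11 0 0 0 0;0 0 -14 0 0 0 0;0 0 -16 0 0 0 0;0 0 -17 0 0 0 0;0 0 -17 0 0 0 0'
python3 -m handwheel '0 0 -0.3 0 0 0 0;0 0 -0.6 0 0 0 0;0 0 -0.9 0 0 0 0;0 0 -1 0 0 0 0;0 0 -1 0 0 0 0;0 0 -1 0 0 0 0'
python3 - <<'E'
from h import *
save('side','pics/s2.png')
s=cv2.imread('pics/s2.png')[180:380,230:430];cv2.imwrite('pics/v2.png',cv2.resize(s,(600,600),interpolation=2))
E
```

```text
time_s: 4.83
position: [0.5946, -0.2602, 0.1767]
tool_rot: [[-0.055, 0.998, -0.003], [0.998, 0.055, 0.002], [0.002, -0.003, -1.0]]
ft_force: [0.0, -0.4, -0.6]
grip_width: 0.0084
gripper_force: 59.8
time_s: 5.33
position: [0.5952, -0.2618, 0.1687]
tool_rot: [[-0.054, 0.999, 0.0], [0.999, 0.054, -0.0], [-0.0, 0.0, -1.0]]
ft_force: [0.2, -0.8, -1.7]
grip_width: 0.0085
gripper_force: 59.8
```

View pics/v2.png

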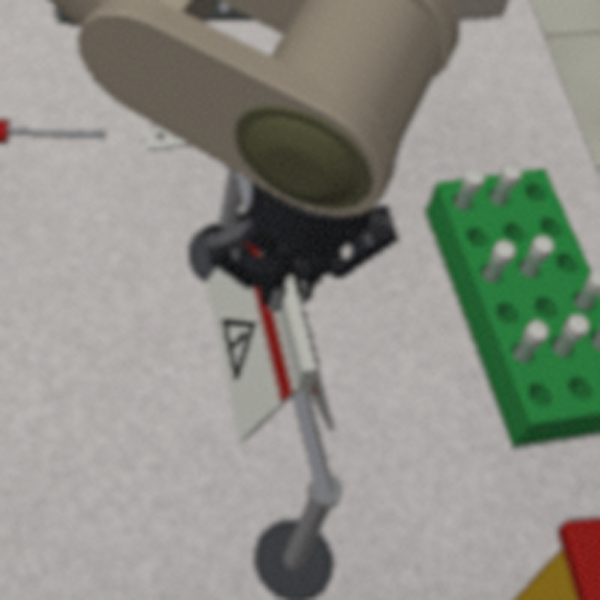

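The side view shows the sign astride the rod. The force still shows the sign's full weight, so it isn't seated yet and I'll ease it down.

```bash
python3 -m handwheel '0 0 -0.1 0 0 0 0;0 0 -0.2 0 0 0 0;0 0 -0.2 0 0 0 0;0 0 -0.2 0 0 0 0'; python3 -m handwheel '0 0 0 0 0 0 0.1;0 0 0 0 0 0 0.2;0 0 0 0 0 0 0.3;0 0 0 0 0 0 0.4;0 0 0 0 0 0 0.4;0 0 0 0 0 0 0.4;0 0 0 0 0 0 0.4'
```

```text
time_s: 5.72
position: [0.5952, -0.2618, 0.1668]
tool_rot: [[-0.054, 0.999, 0.001], [0.999, 0.054, -0.001], [-0.001, 0.001, -1.0]]
ft_force: [-1.1, 0.4, 3.1]
grip_width: 0.0088
gripper_force: 60.6
time_s: 6.3
position: [0.5951, -0.2617, 0.1662]
tool_rot: [[-0.054, 0.999, -0.0], [0.999, 0.054, 0.0], [0.0, -0.0, -1.0]]
ft_force: [0.0, -0.6, 0.4]
grip_width: 0.0343
gripper_force: 0.0
```

Contact was felt and the sign is released. I'll back off upward and go to the handle.

```bash
python3 -m handwheel '0 0 1 0 0 0 0.4;0 0 3 0 0 0 0.4;0 0 6 0 0 0 0.4;0 0 9 0 0 0 0.4;0 0 12 0 0 0 0.4;-0.5 2 14 0 0 0 0.4;-1 5 14 0 0 0 0.4;-2 8 14 0 0 -1 0.4'
python3 - <<'E'
from h import *
save('wrist','pics/w2.png');save('side','pics/s3.png');save('top','pics/t3.png')
s=cv2.imread('pics/s3.png')[190:390,240:400];t=cv2.imread('pics/t3.png')[110:200,265:415]
o=np.zeros((420,800,3),np.uint8);a=cv2.resize(s,None,fx=2.1,fy=2.1,interpolation=2);b=cv2.resize(t,None,fx=3,fy=3,interpolation=2)
o[:a.shape[0],:a.shape[1]]=a[:420];o[:b.shape[0],345:345+b.shape[1]]=b;cv2.imwrite('pics/v3.png',o)
E
```

```text
time_s: 6.97
position: [0.5753, -0.1814, 0.3081]
tool_rot: [[-0.036, 0.999, 0.003], [0.999, 0.036, -0.002], [-0.002, 0.003, -1.0]]
ft_force: [0.1, 0.4, -0.5]
grip_width: 0.0346
gripper_force: 0.0
```

View pics/v3.png

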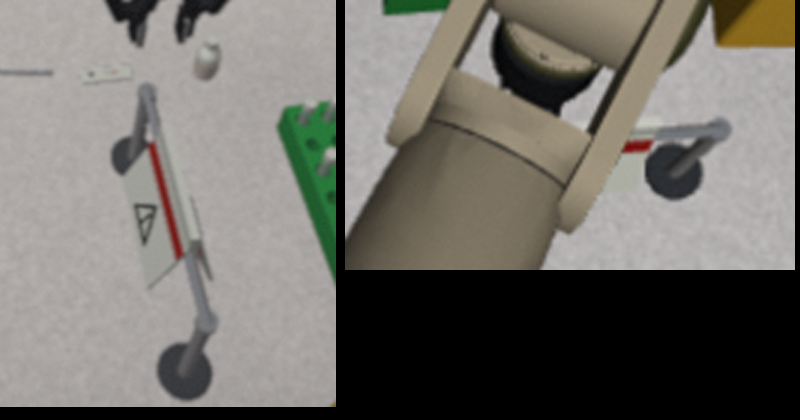

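The sign hangs upright astride the rail, with its fin at about (175,190) in the left panel, midway between the rail ends. Now to hover over the handle.

```bash
python3 -m handwheel '-1 3 0 0 0 -0.4 0.4;-2 6 0 0 0 -0.8 0.4;-3 9 0 0 0 -1.2 0.4;-4 12 0 0 0 -1.6 0.4;-5 15 0 0 0 -2 0.4;-6 18 0 0 0 -2.4 0.4;-7 21 0 0 0 -2.8 0.4;-8 24 0 0 0 -3.2 0.4'
python3 -m handwheel '-1 3 0 0 0 -0.4 0.4;-2 6 0 0 0 -0.8 0.4;-3 9 -1 0 0 -1.2 0.4;-4 12 -2 0 0 -1.6 0.4;-5 15 -3 0 0 -2 0.4;-6 18 -4 0 0 -2.3 0.4;-6.5 19 -5 0 0 -2.3 0.4;-6.5 19 -5 0 0 -2.3 0.4'
python3 - <<'E'
from h import *
save('wrist','pics/w3.png')
a=status.observe();print(a['position'],a['tool_rot'][:,1],a['time_s'],a['grip_width'])
m=meta('pics/w3.png')
d=np.array([.0688,.9976]);P=[[.4305+s*d[0],.2505+s*d[1],.133] for s in(-.055,0,.055)]
print(proj(m,P))
E
```

```text
time_s: 7.78
position: [0.4949, 0.0589, 0.3068]
tool_rot: [[0.021, 1.0, 0.001], [1.0, -0.021, -0.0], [-0.0, 0.001, -1.0]]
ft_force: [0.5, 1.0, -0.6]
grip_width: 0.0341
gripper_force: 0.0
time_s: 8.45
position: [0.4291, 0.2497, 0.255]
tool_rot: [[0.057, 0.998, -0.003], [0.998, -0.057, -0.001], [-0.001, -0.003, -1.0]]
ft_force: [0.4, 0.3, -0.8]
grip_width: 0.0345
gripper_force: 0.0
[0.43006989 0.24861275 0.25599154] [ 0.99833698 -0.05763424 -0.00125547] 8.5 0.03413322194443679
[[258.09921224 245.56320156]
 [258.86342597 183.91538182]
 [259.70238957 115.56490439]]
```

View pics/w3.png

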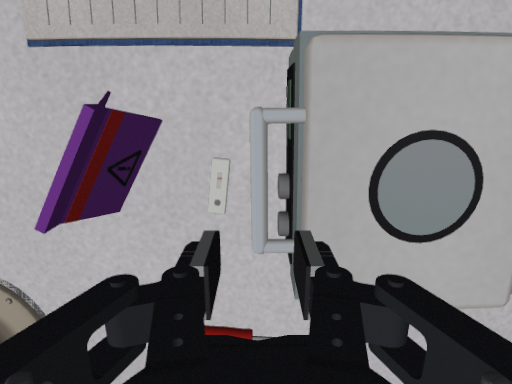

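The handle bar centre line runs (257.5,110) to (260,248), so its x is right, its yaw is about -2.3° and it is parallel to the lid edge. I'll descend with a narrow opening, keeping clear of the lid edge.

```bash
python3 -m handwheel '0 0.3 -3 0 0 1 0.3;0 0.3 -6 0 0 1 0.3;0 0.3 -8 0 0 1 0.3;0 0.3 -9 0 0 1 0.3;0 0.3 -9 0 0 1 0.3;0 0.3 -9 0 0 1 0.3' 40
python3 -m handwheel '0 0 -1.5 0 0 0 0.3;0 0 -3 0 0 0 0.3;0 0 -4 0 0 0 0.3;0 0 -4.7 0 0 0 0.3;0 0 -4.7 0 0 0 0.3'
python3 -m handwheel '0 0 0 0 0 0 0.2;0 0 0 0 0 0 0;0 0 0 0 0 0 0;0 0 0 0 0 0 0;0 0 0 0 0 0 0' 40
```

```text
time_s: 9.0
position: [0.4313, 0.2504, 0.167]
tool_rot: [[0.043, 0.999, 0.001], [0.999, -0.043, -0.0], [-0.0, 0.001, -1.0]]
ft_force: [0.1, 0.7, -0.0]
grip_width: 0.0257
gripper_force: 0.0
time_s: 9.42
position: [0.4306, 0.2509, 0.1193]
tool_rot: [[0.043, 0.999, -0.0], [0.999, -0.043, -0.0], [-0.0, -0.0, -1.0]]
ft_force: [0.5, 0.4, 0.8]
grip_width: 0.0256
gripper_force: 0.0
time_s: 9.83
position: [0.4306, 0.2513, 0.1204]
tool_rot: [[0.042, 0.999, 0.002], [0.999, -0.042, 0.0], [0.0, 0.002, -1.0]]
ft_force: [-0.8, -1.6, 6.6]
grip_width: 0.0121
gripper_force: 39.4
```

```bash
python3 - <<'E'
import numpy as np
L=np.hypot(.2285,.018);f=np.arctan2(.018,.2285)
for th in [.03,.08,.15,.22,.29,.36,.43,.50,.57,.64,.71,.78,.85,.92,.99,1.06,1.12,1.18,1.23,1.28,1.32,1.35,1.37,1.38]:
    a=L*(np.cos(f)-np.cos(f+th))*100;z=L*(np.sin(f+th)-np.sin(f))*100
    print(th,'%.2f %.2f %.2f'%(a*.9991,-a*.042,z))
E
```

```text
0.03 0.06 -0.00 0.68
0.08 0.22 -0.01 1.82
0.15 0.53 -0.02 3.39
0.22 0.94 -0.04 4.94
0.29 1.47 -0.06 6.46
0.36 2.10 -0.09 7.93
0.43 2.83 -0.12 9.36
0.5 3.66 -0.15 10.73
0.57 4.58 -0.19 12.05
0.64 5.59 -0.24 13.29
0.71 6.69 -0.28 14.46
0.78 7.86 -0.33 15.55
0.85 9.11 -0.38 16.55
0.92 10.43 -0.44 17.47
0.99 11.81 -0.50 18.29
1.06 13.24 -0.56 19.01
1.12 14.50 -0.61 19.55
1.18 15.80 -0.66 20.01
1.23 16.89 -0.71 20.34
1.28 18.01 -0.76 20.61
1.32 18.91 -0.79 20.78
1.35 19.58 -0.82 20.89
1.37 20.04 -0.84 20.95
1.38 20.27 -0.85 20.98
```

```bash
python3 -m handwheel '0.06 0 0.68 0 0 0 0;0.22 0 1.82 0 0 0 0;0.53 0 3.39 0 0 0 0;0.94 0 4.94 0 0 0 0;1.47 -0.06 6.46 0 0 0 0;2.1 -0.1 7.93 0 0 0 0;2.83 -0.12 9.36 0 0 0 0;3.66 -0.15 10.73 0 0 0 0'
```

```text
time_s: 10.5
position: [0.4648, 0.2498, 0.2272]
tool_rot: [[0.041, 0.999, -0.006], [0.999, -0.041, -0.001], [-0.001, -0.006, -1.0]]
ft_force: [-8.5, -0.2, -0.1]
grip_width: 0.0124
gripper_force: 39.3
```

```bash
python3 -m handwheel '0.92 -0.04 1.32 0 0 0 0;1.93 -0.09 2.56 0 0 0 0;3.03 -0.13 3.73 0 0 0 0;4.2 -0.18 4.82 0 0 0 0;5.45 -0.23 5.82 0 0 0 0;6.77 -0.29 6.74 0 0 0 0;8.15 -0.35 7.56 0 0 0 0;9.58 -0.41 8.28 0 0 0 0'
```

```text
time_s: 11.17
position: [0.5611, 0.2456, 0.3135]
tool_rot: [[0.041, 0.999, 0.0], [0.999, -0.041, 0.0], [0.0, 0.0, -1.0]]
ft_force: [-10.7, -3.0, 13.9]
grip_width: 0.0121
gripper_force: 41.5
```

```bash
python3 -m handwheel '1.26 -0.05 0.57 0 0 0 0;2.56 -0.1 1.05 0 0 0 0;3.65 -0.15 1.4 0 0 0 0;4.77 -0.2 1.68 0 0 0 0;5.67 -0.23 1.86 0 0 0 0;6.34 -0.26 1.97 0 0 0 0;6.8 -0.28 2.02 0 0 0 0;7.03 -0.29 2.05 0 0 0 0'
python3 -m handwheel '0 0 0 0 0 0 0;0 0 0 0 0 0 0;0 0 0 0 0 0 0;0 0 0 0 0 0 0'
python3 - <<'E'
from h import *
save('side','pics/s4.png');save('top','pics/t4.png')
a=status.observe();print(a['position'],a['ft_force'],a['gripper_force'])
s=cv2.imread('pics/s4.png')[20:220,220:420];t=cv2.imread('pics/t4.png')[90:290,90:290]
cv2.imwrite('pics/v4.png',cv2.resize(np.hstack([s,t]),(800,400),interpolation=2))
E
```

```text
time_s: 11.83
position: [0.6328, 0.2424, 0.3318]
tool_rot: [[0.042, 0.999, 0.001], [0.999, -0.042, -0.0], [0.0, 0.001, -1.0]]
ft_force: [-3.4, -1.6, 6.3]
grip_width: 0.0121
gripper_force: 43.1
time_s: 12.17
position: [0.6323, 0.2425, 0.3317]
tool_rot: [[0.042, 0.999, 0.001], [0.999, -0.042, -0.0], [-0.0, 0.001, -1.0]]
ft_force: [-2.7, -1.5, 6.4]
grip_width: 0.0127
gripper_force: 43.0
[0.63227177 0.24245486 0.33177355] [-1.93794348 -2.19102434  5.47725435] 43.043251633644104
```

View pics/v4.png

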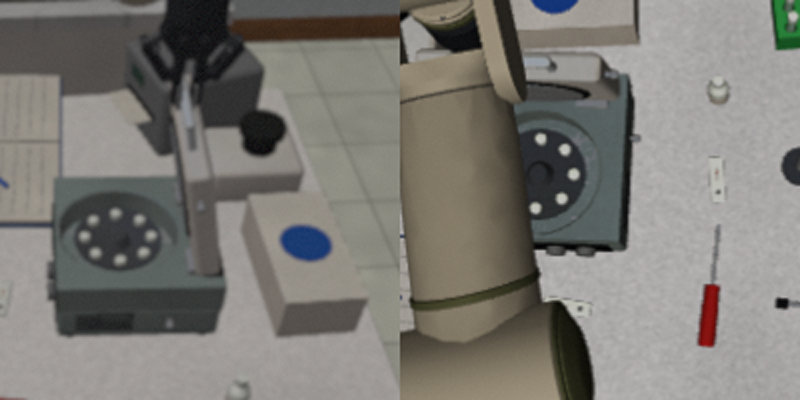

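The lid stands near upright with the bar held, and the bench items are in place. The travel of 0.2017 m along x gives about 1.376 rad, and the chord gives 1.384. I'll hold briefly and hand in.

```bash
python3 -m handwheel '0 0 0 0 0 0 0;0 0 0 0 0 0 0;0 0 0 0 0 0 0;0 0 0 0 0 0 0;0 0 0 0 0 0 0;0 0 0 0 0 0 0' && python3 -c "
from h import *
print(env.close_job())"
```

```text
time_s: 12.77
position: [0.6323, 0.2424, 0.3318]
tool_rot: [[0.042, 0.999, 0.001], [0.999, -0.042, -0.0], [-0.0, 0.001, -1.0]]
ft_force: [-1.4, -3.7, 5.2]
grip_width: 0.012
gripper_force: 43.0
the job is handed in; nothing more can be done
None
```

I handed the job in at 12.8 s: the white sign hangs released astride the middle of the rail, and the gripper holds the lid steady by its handle at about 1.38 rad, estimated from tool travel; no verdict came back.

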